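# Tip the draw balls into the draw bowl

### The job

The vote is tied and the two draw balls must go into the draw bowl. Lift the spouted jug and, keeping it upright, turn it until its spout faces the round bowl; then tip both balls out over the spout into the bowl, leaving the bowl where it stands. Finally stand the jug upright on the desk again and let go.

Things in the scene. Friction and masses are not known exactly. Their poses are not given: they have to be found in the camera images.
- jug: Metal jug, 190 g, with both balls. Origin: mid underside; z up, +x to spout, -x to handle. Body x -41..13 mm, 58 high; flat sides 48 mm apart (pinch there, or the handle). Chute walled, rises 41 deg from x 12 to the lip at x 76, z 58, 34 wide inside; its walls top out at z 79. Empties when tipped spout-down 60 deg. Handle: strap 12 mm thick in y, bar at x -76, top z 55; starts towards the robot.
- bowl: Round white ceramic bowl, loose, 0.5 kg: 150 mm wide at the rim, 116 at the foot, 55 high, walls 4, bottom 6. Origin: centre of the underside, z up. It stands left or right of the jug; on the other side is a square white tray of about the same size (130 mm wide, 45 high), not the target.
- ball_a_center (a point): Centre of one plain wooden ball, 26 mm across, 12 g, lying loose in the jug at the start.
- ball_b_center (a point): Centre of the other, identical ball in the jug.
There are look-alikes about, which are no part of the job. Of the things that look like the jug, take the one that is farthest from the robot's base at the start. Leave any red look-alike of the bowl alone.

How it is judged:
By the outcome, as a careful person would: the job done as asked, in the order asked, and still so for the second after the job is handed in, with the robot touching nothing.
It also fails if it takes over 51 s, if anything falls off the work surface, if the arm or the gripper's body presses on something with over 40 N, if the wrist force passes 120 N, or if a joint passes its speed limit or range.

### The arm

A 6-joint arm with a two-finger parallel gripper is mounted at the origin on the work surface. World frame = base frame: x ahead of the robot, y to its left, z up, the work surface at z = 0. Lengths are in mm, angles in rad, forces in N, time in s.
With the tool pointing down it reaches from about 300 to 775 mm from the base axis. Payload 14.6 kg.
Tool frame: the origin (TCP) lies on the centre line of the jaws, within the pads' length; the fingertips stand 8 mm ahead of it and the grasp point (between the pads) lies 11 mm behind it; z points along the fingers, y is the direction in which the jaws open and shut (so a half turn about z gives the same grasp; the last joint's range is limited). The gripper opens to 94 mm and grips with 3 to 60 N. Pads are 16 mm wide; open, the fingers measure 119 mm over their backs; the gripper's body (75 mm by 177 mm) begins 78 mm behind the grasp point.
Start: joints at [-1.279, 0.3, 1.521, -0, 1.321, -0.067], TCP at [193.126, -514.968, 213.446] pointing down, gripper open.
Joint ranges: [-3.03, 3.03], [-0.79, 2.21], [0.23, 2.52], [-1.04, 4.18], [0, 3.07], [-2.55, 2.55]. Speed limits (rad/s): [2.22, 2.22, 2.57, 3.14, 3.14, 3.14].

### API

Orientations are given as [roll, pitch, yaw] about the fixed x, y, z axes, in that order (R = Rz(yaw) Ry(pitch) Rx(roll)).
In Python, from cell import read_state, cams, manip gives the robot as it stands.
- The arm moves only by the shell command python3 -m handwheel 'ROWS' [OPENING] [FORCE]. ROWS is JSON, a list of rows, each a list of 4 numbers: the shift along the tool's x, y, z in m, then the turn about the tool's z in degrees. In form: [[dx, dy, dz, turn], ...]. A call has 1 to 5 rows; each row is the pose to reach, as a shift and turn from the pose measured when the call began, along the tool's axes at that moment; what a row does not reach only later rows make up. A row lasts 1/8 s, in which the tool goes at most 62.5 mm and 10.7 degrees, less where a joint would pass 70% of its speed; a pose out of reach is approached as far as the arm can. A call with a gripper value outside its range is refused whole. OPENING is the closure, from 0 (fully open) to 1 (shut), set as the call begins (- or left out, the last holds). The fingers move at their own pace and stop on an object; FORCE is the grip in N (left out, the last holds). Time passes only in rows, so rows that repeat a pose let the fingers close. It gives the time, the measured TCP pose, the force and the opening at its end, in the units of the state.
- read_state(): the state, without advancing time (a new reading comes with each control period).
- cams.camera(name): name is "scene" or "top"; returns the picture (400x640x3 uint8, red, green, blue); there is no depth.
- cams.get_calibration(name): a dict with "vertical_fov" (degrees; the focal length in pixels is half the picture's height over the tangent of half this angle, whatever the lens; pixels are square), "cx", "cy" (the principal point, pixels), "R" (3x3) and "t" (3): a world point X has camera coordinates R X + t. Camera axes: x right, y down, z forward; pixel columns grow to the right and rows downward; lengths in mm; the calibration is good to about 2 mm. A picture is of the moment at which its call begins. get_calibration takes no time and is no camera call.
- manip.sign_off(): hands the job in, once; it reports no verdict.
The state is a dict: "clock": time; "joints": joint angles; "qd": joint speeds; "effort": joint torques, N m; "eef_pos": TCP position; "eef_rot": TCP orientation; "wrist_force": force on the tool from outside, world axes, zero at the start; "moment": the same for the moment, N m; "finger_gap": finger opening in mm.
Only numpy, scipy, OpenCV 4.12 (cv2) and the standard library are available. Lean on these libraries where they do the work, as an engineer would, in place of code of your own. Each camera call takes 0.05 s, during which the arm holds its last target. There are 200 camera calls.

## Working session

There is one attempt and no reset: what is moved stays moved. The work goes in short steps, Python scripts to look and compute and a shell command to move; the robot and the scene stay as the last step left them, time stands still between calls to the robot, and variables do not carry over. Pictures are saved under pics/ and viewed, about 8 in all and at most 12, crops included, and the job is handed in when it is done.

```bash
mkdir -p pics; python3 - <<'E'
from cell import read_state,cams,manip
import cv2,numpy as np
for n in("scene","top"):
    im=cams.camera(n); cv2.imwrite(f"pics/{n}0.png",im[:,:,::-1]); c=cams.get_calibration(n)
    print(n,{k:np.round(v,3).tolist() for k,v in c.items() if not isinstance(v,str)})
print(read_state())
E
```

```text
scene {'vertical_fov': 52.46, 'cx': 320.836, 'cy': 201.436, 'R': [[-0.638, 0.77, 0.007], [0.556, 0.466, -0.688], [-0.533, -0.436, -0.725]], 't': [341.963, -215.569, 1120.748]}
top {'vertical_fov': 50.588, 'cx': 312.989, 'cy': 200.832, 'R': [[0.012, -1.0, -0.021], [-0.998, -0.01, -0.066], [0.066, 0.021, -0.998]], 't': [-31.519, 469.244, 901.233]}
{'clock': 0.1, 'joints': array([-1.27859309e+00,  3.00415938e-01,  1.52148228e+00, -1.82647326e-06,
        1.32068597e+00, -6.66163389e-02]), 'qd': array([-1.91464916e-03, -6.15576112e-05, -4.30206667e-03,  1.29028472e-03,
       -1.11090211e-03,  9.64148773e-04]), 'effort': array([ 9.09553764e-04, -5.32650125e+01, -3.53280580e+01,  7.09305773e-02,
        2.34916754e-02, -3.96792359e-05]), 'eef_pos': array([ 193.07112597, -514.77531632,  212.95837616]), 'eef_rot': array([-3.14060321e+00, -6.42379273e-05,  3.58819995e-01]), 'wrist_force': array([ 0.41346992, -0.000423  ,  0.24490351]), 'moment': array([ 0.03050341, -0.01734091, -0.03745875]), 'finger_gap': 93.87076770434146}
```

View pics/scene0.png

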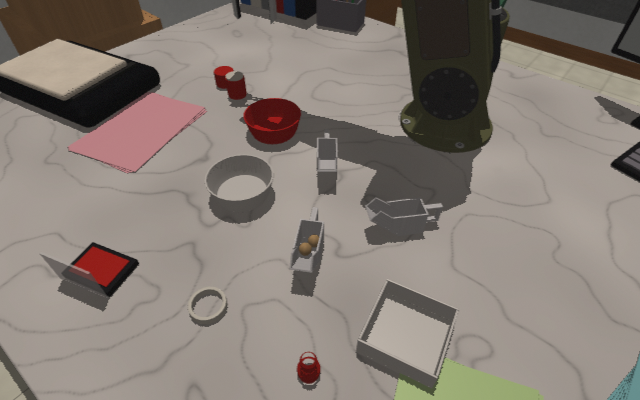

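View pics/top0.png

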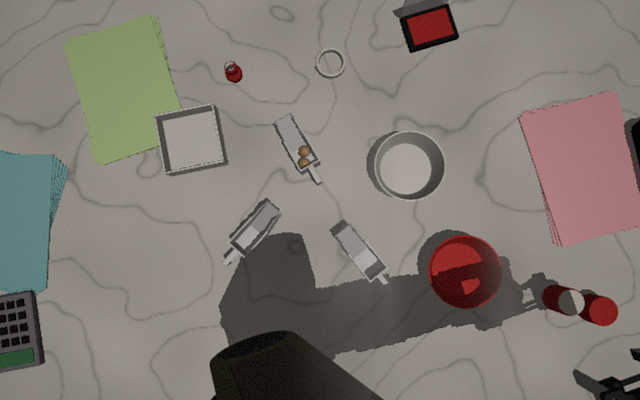

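Three grey jug shapes in the top view: (298,148) with balls and farthest from the base, (253,230), and (358,250). The one meant is (298,148): it is farthest and holds both balls. The target bowl is the round white one at (406,165). The square tray at (192,138) and the red bowl at (465,270) are not targets. I'll confirm this in one crop and measure.

```bash
cat > h.py <<'E'
import numpy as np
from cell import cams
def ray(n,u,v,z):
    c=cams.get_calibration(n);R=np.array(c["R"]);t=np.array(c["t"]).ravel();f=200/np.tan(np.radians(c["vertical_fov"]/2))
    d=R.T@np.array([(u-c["cx"])/f,(v-c["cy"])/f,1]);o=-R.T@t
    return (o+d*(z-o[2])/d[2]).round(1)
def pix(n,X):
    c=cams.get_calibration(n);f=200/np.tan(np.radians(c["vertical_fov"]/2))
    p=np.array(c["R"])@np.array(X,float)+np.array(c["t"]).ravel();return (p[:2]/p[2]*f+[c["cx"],c["cy"]]).round(1)
E
python3 - <<'E'
import cv2,numpy as np
from h import *
a=cv2.imread("pics/top0.png");b=cv2.imread("pics/scene0.png")
A=cv2.resize(a[100:200,260:360],(500,500),interpolation=cv2.INTER_CUBIC)
B=cv2.resize(b[200:300,260:320],(300,500),interpolation=cv2.INTER_CUBIC)
cv2.imwrite("pics/crop1.png",np.hstack([A,B]))
print("bowl top",ray("top",405.5,165,55)); print("handle tip",ray("top",320,182,55),"spout end",ray("top",283,118,79))
# bowl contour: bright mask
hsv=cv2.cvtColor(a,cv2.COLOR_BGR2HSV); 
r=a[120:210,355:455]; cir=cv2.HoughCircles(cv2.medianBlur(cv2.cvtColor(r,cv2.COLOR_BGR2GRAY),3),cv2.HOUGH_GRADIENT,1,50,param1=100,param2=15,minRadius=28,maxRadius=45)
for c in cir[0]: print(c[:2]+[355,120],c[2],ray("top",c[0]+355,c[1]+120,55),"R mm",c[2]*np.linalg.norm(ray("top",400,165,55)-ray("top",401,165,55)))
E
```

```text
bowl top [ 543.4 -218.2   55. ]
handle tip [506.3 -41.3  55. ] spout end [634.4  35.6  79. ]
[409.5 165.5] 34.0 [ 542.4 -226.4   55. ] R mm 71.3999999999998
```

View pics/crop1.png

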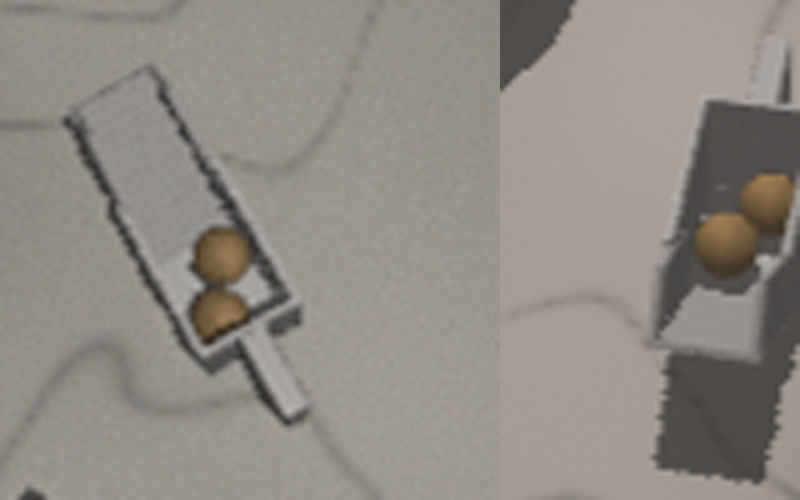

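The crop confirms it. Both balls are in the body of this jug, the handle strap runs from crop (250,335) to (297,411), and the spout end is at (112,94).

```bash
python3 - <<'E'
from h import *
from scipy.spatial.transform import Rotation as Ro
from cell import read_state
h=ray("top",319.1,182.2,55);b=ray("top",310,166.6,58);s=ray("top",282.3,118.8,79)
hs=ray("scene",318.5-.5,209,55)
print(h,b,s,"len",np.linalg.norm((s-h)[:2]),np.linalg.norm((b-h)[:2]))
for p,q in((s,h),(b,h),(s,b)): d=p-q; print("yaw",np.degrees(np.arctan2(d[1],d[0])))
d=(s-h)[:2];d/=np.linalg.norm(d);g=h[:2]+d*4; print("bar by handle end",g, "bar by spout",s[:2]-d*152)
S=read_state();R=Ro.from_euler('xyz',S['eef_rot']);print(R.as_matrix().round(3))
y=np.degrees(np.arctan2(d[1],d[0]))
# tool delta to be above bar, tcp z 110
D=R.inv().apply(np.array([*g,110])-S['eef_pos']);print("delta tool mm",D.round(1),"tool x yaw",np.degrees(S['eef_rot'][2]),"jug yaw",y)
for X in([*g,55],[*(g+d*35),58]): print("scene pix",pix("scene",X))
# bowl in scene check
print("bowl rim ctr scene",pix("scene",[542,-224,55]),[pix("scene",[542+75*a,-224+75*c,55]).tolist() for a,c in((1,0),(-1,0),(0,1),(0,-1))])
E
```

```text
[505.8 -39.4  55. ] [537.9 -20.2  58. ] [632.7  37.   79. ] len 148.12349577295294 37.40387680441692
yaw 31.0499953385101
yaw 30.88494533072864
yaw 31.105753216606633
bar by handle end [509.22687024 -37.33685669] bar by spout [502.47893075 -41.39944594]
[[ 0.936  0.351 -0.   ]
 [ 0.351 -0.936  0.001]
 [ 0.    -0.001 -1.   ]]
delta tool mm [ 463.7 -335.9  103.3] tool x yaw 20.558871297412225 jug yaw 31.0499953385101
scene pix [315.2 207.4]
scene pix [312.4 219.2]
bowl rim ctr scene [240.5 175.5] [[213.9, 194.2], [264.9, 158.4], [264.8, 191.1], [217.9, 161.0]]
```

```bash
python3 -m handwheel '[[0.462,-0.336,0,-10.5],[0.462,-0.336,0,-10.5],[0.462,-0.336,0,-10.5],[0.462,-0.336,0,-10.5],[0.462,-0.336,0,-10.5]]' 0 60
```

```text
clock: 0.72
eef_pos: [365.8, -252.2, 213.4]
eef_rot: [-3.141, -0.0, 0.542]
wrist_force: [0.1, -0.2, 0.1]
finger_gap: 93.8
```

```bash
python3 -m handwheel '[[0.232,-0.110,0,0],[0.232,-0.110,0,0],[0.232,-0.110,0,0],[0.232,-0.110,0.03,0],[0.232,-0.110,0.08,0]]' 0 60; python3 -m handwheel '[[0,0,0.04,0],[0,0,0.04,0]]'
python3 - <<'E'
from h import *
import cv2
from cell import read_state
S=read_state();print(S['eef_pos'],S['eef_rot'],S['joints'])
a=cams.camera("top")[:,:,::-1];b=cams.camera("scene")[:,:,::-1]
cv2.imwrite("pics/p2.png",np.hstack([cv2.resize(a[100:220,260:370],(440,480)),cv2.resize(b[160:280,260:350],(360,480))]))
E
```

```text
clock: 1.35
eef_pos: [510.0, -35.7, 133.8]
eef_rot: [3.14, -0.004, 0.545]
wrist_force: [0.6, -0.2, -0.6]
finger_gap: 93.7
clock: 1.6
eef_pos: [508.6, -35.2, 91.5]
eef_rot: [-3.14, 0.001, 0.546]
wrist_force: [0.6, -0.4, 1.2]
finger_gap: 94.2
[508.59273859 -35.24357589  91.52779129] [-3.13957738e+00  7.03553920e-04  5.45506216e-01] [-1.41612776e-01  3.51913958e-01  1.75911514e+00  1.29487818e-03
  1.03238614e+00  8.83013054e-01]
```

View pics/p2.png

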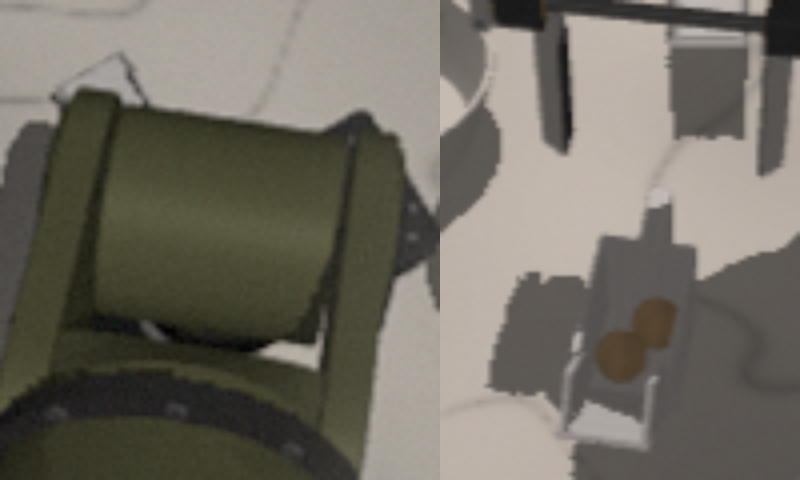

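The view shows the two fingertips straddling the handle, at crop (565,150) and (770,172) with the handle at (658,200). Descending to grip.

```bash
python3 -m handwheel '[[-0.002,0.002,0.03,0],[-0.002,0.002,0.057,0],[-0.002,0.002,0.057,0]]' 0 60; python3 -m handwheel '[[0,0,0,0],[0,0,0,0],[0,0,0,0],[0,0,0,0],[0,0,0,0]]' 1 60;  python3 -m handwheel '[[0,0,0,0],[0,0,0,0],[0,0,0,0]]' 1 60
```

```text
clock: 2.08
eef_pos: [510.2, -39.0, 38.7]
eef_rot: [3.14, -0.004, 0.544]
wrist_force: [0.2, -0.3, 1.0]
finger_gap: 94.0
clock: 2.7
eef_pos: [510.2, -39.0, 38.7]
eef_rot: [3.14, -0.004, 0.544]
wrist_force: [-0.2, 0.2, 0.0]
finger_gap: 47.5
clock: 3.08
eef_pos: [510.2, -39.0, 38.7]
eef_rot: [3.14, -0.004, 0.544]
wrist_force: [-0.2, 0.8, -0.6]
finger_gap: 17.2
```

```bash
python3 -m handwheel '[[0,0,0,0],[0,0,0,0],[0,0,0,0]]' 1 60; python3 -m handwheel '[[0,0,-0.01,0],[0,0,-0.02,0],[0,0,-0.03,0],[0,0,-0.03,0]]'
python3 - <<'E'
from h import *
import cv2
from cell import read_state
S=read_state();print(S['wrist_force'],S['moment'])
b=cams.camera("scene")[:,:,::-1]
cv2.imwrite("pics/p3.png",cv2.resize(b[140:300,200:400],(800,640))[:600])
E
```

```text
clock: 3.45
eef_pos: [510.2, -39.0, 38.7]
eef_rot: [3.14, -0.004, 0.544]
wrist_force: [-0.5, 0.6, 0.5]
finger_gap: 11.3
clock: 3.95
eef_pos: [510.5, -39.1, 69.7]
eef_rot: [3.139, -0.005, 0.544]
wrist_force: [0.2, -0.4, -2.2]
finger_gap: 10.9
[ 0.19796848 -0.41860761 -2.19588324] [-0.03623533  0.149831   -0.03269573]
```

View pics/p3.png

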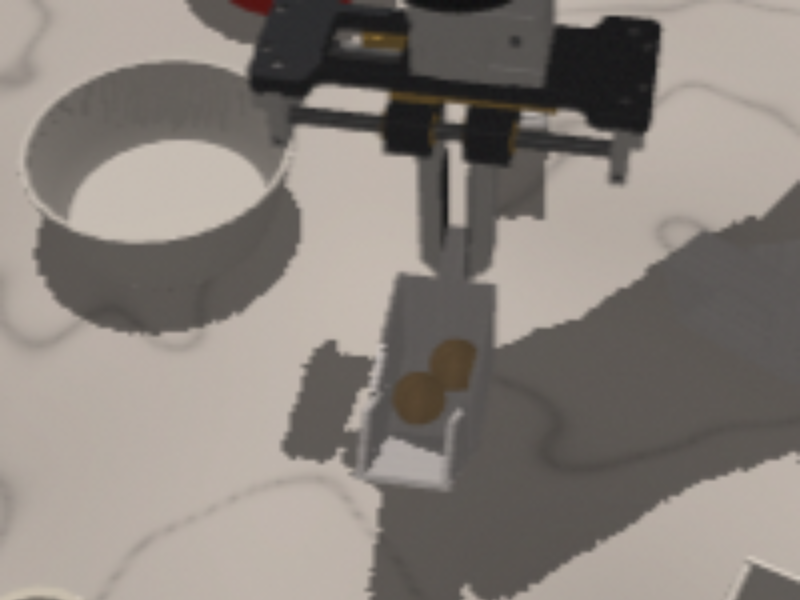

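The scene crop shows the jug lifted and level with both balls inside, at about (420,400) and (455,365). Now raise it, then turn it level.

```bash
python3 -m handwheel '[[0,0,-0.02,0],[0,0,-0.045,0],[0,0,-0.07,0],[0,0,-0.095,0],[0,0,-0.11,0]]'; python3 -m handwheel '[[-0.01,0.001,0,5],[-0.022,0.003,0,12],[-0.035,0.004,0,20],[-0.048,0.006,0,28],[-0.06,0.007,0,36]]'
python3 - <<'E'
from h import *
import cv2
from cell import read_state
S=read_state();print(S['wrist_force'],S['moment'],S['joints'],S['eef_rot'])
b=cams.camera("scene")[:,:,::-1]
cv2.imwrite("pics/p4.png",cv2.resize(b[100:300,180:430],(750,600)))
p=S['eef_pos'];y=S['eef_rot'][2];d=np.array([np.cos(y),np.sin(y)]);n=np.array([-d[1],d[0]])
for x,w,z in((76,17,79),(76,-17,79),(76,0,58),(-41,24,58),(-41,-24,58)):
    q=p[:2]+d*(x+76)+n*w; u=pix("scene",[*q,p[2]-38.7+z]);print(x,w,z,u,((u-[180,100])*3).round())
E
```

```text
clock: 4.62
eef_pos: [509.7, -39.1, 179.9]
eef_rot: [3.139, -0.005, 0.544]
wrist_force: [0.2, 1.0, -2.5]
finger_gap: 11.7
clock: 5.25
eef_pos: [461.4, -76.4, 179.0]
eef_rot: [-3.141, -0.005, -0.089]
wrist_force: [-0.2, 0.3, -2.4]
finger_gap: 11.7
[-0.24683841  0.28246783 -2.36933985] [ 0.02515481  0.17796889 -0.04131559] [-2.43316518e-01  1.47194154e-01  1.79156701e+00  1.78088113e-03
  1.19852833e+00  1.41569477e+00] [-3.14061559 -0.00450767 -0.08886135]
76 17 79 [257.  165.3] [231. 196.]
76 -17 79 [244.2 155.8] [193. 167.]
76 0 58 [252.  169.9] [216. 210.]
-41 24 58 [311.2 145.6] [394. 137.]
-41 -24 58 [293.2 134.1] [340. 102.]
```

View pics/p4.png

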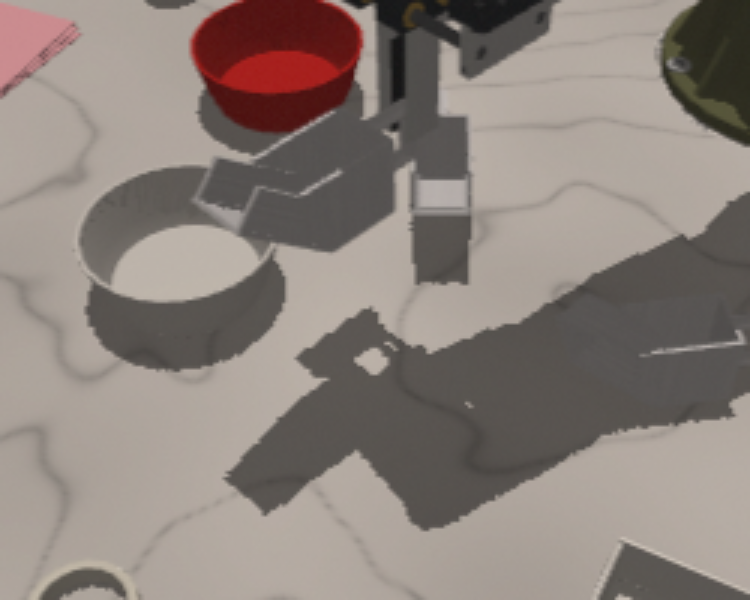

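The jug is upright: the lip sits at crop (217,217) against a prediction of (216,210). Continuing the turn to yaw -50°.

```bash
python3 -m handwheel '[[-0.005,0.005,0,9],[-0.01,0.01,0,18],[-0.015,0.015,0,27],[-0.02,0.02,0,36],[-0.0235,0.024,0,43]]'; python3 -m handwheel '[[0,0,0,2],[0,0,0,2]]' - 30
python3 - <<'E'
from h import *
import cv2
from cell import read_state
S=read_state();print(S['wrist_force'],S['moment'],S['joints'],S['eef_rot'])
b=cams.camera("scene")[:,:,::-1]
cv2.imwrite("pics/p5.png",cv2.resize(b[100:300,180:430],(750,600)))
E
```

```text
clock: 5.92
eef_pos: [434.7, -98.5, 178.5]
eef_rot: [-3.139, -0.002, -0.849]
wrist_force: [-0.2, 0.3, -1.9]
finger_gap: 11.6
clock: 6.18
eef_pos: [434.9, -98.3, 178.3]
eef_rot: [-3.139, -0.001, -0.881]
wrist_force: [0.2, 0.7, -2.1]
finger_gap: 11.7
[ 0.17004465  0.67294065 -2.09408118] [ 0.22748576  0.12758521 -0.0164091 ] [-3.05598352e-01  9.99687762e-02  1.84674506e+00  1.97829946e-03
  1.19216968e+00  2.14542629e+00] [-3.13857592e+00 -1.27329520e-03 -8.80959013e-01]
```

```bash
cat > m.py <<'E'
from h import *
import cv2
from cell import read_state
def mon():
    S=read_state();y=S['eef_rot'][2];m=S['moment']
    a=[]
    for n in("scene","top"):
        im=cams.camera(n);h=cv2.cvtColor(im,cv2.COLOR_RGB2HSV)
        k=((h[...,0]>8)&(h[...,0]<20)&(h[...,1]>90)).astype(np.uint8)
        k[:90]=0 if n=="scene" else k[:90]
        N,L,st,ce=cv2.connectedComponentsWithStats(k)
        a.append((n,[(ce[i].round().tolist(),int(st[i,4])) for i in range(1,N) if st[i,4]>12]))
        cv2.imwrite(f"pics/m_{n}.png",im[:,:,::-1])
    print("tilt moment",(-m[0]*np.sin(y)+m[1]*np.cos(y)).round(3),"Fz",S['wrist_force'][2].round(2),a)
if __name__=="__main__": mon()
E
python3 m.py; python3 -m handwheel '[[0.009,0.002,0,0],[0.018,0.002,0,0]]' - 22; python3 m.py; python3 -m handwheel '[[0,0,0,0],[0,0,0,0]]' - 16; python3 m.py;
```

```text
tilt moment 0.216 Fz -1.79 [('scene', []), ('top', [])]
clock: 6.58
eef_pos: [445.2, -114.1, 178.5]
eef_rot: [-3.138, -0.002, -0.881]
wrist_force: [0.3, 0.1, -2.1]
finger_gap: 11.9
tilt moment 0.204 Fz -2.12 [('scene', []), ('top', [])]
clock: 6.92
eef_pos: [445.2, -114.2, 178.3]
eef_rot: [-3.139, -0.001, -0.882]
wrist_force: [-0.6, 0.6, -2.1]
finger_gap: 11.8
tilt moment 0.262 Fz -2.14 [('scene', []), ('top', [])]
```

```bash
python3 -m handwheel '[[0,0,0,0],[0,0,0,0]]' - 12 | tail -2; python3 m.py; python3 -m handwheel '[[0,0,0,0],[0,0,0,0]]' - 9| tail -2; python3 m.py; cp pics/m_scene.png pics/p6s.png; python3 -c "
import cv2;b=cv2.imread('pics/p6s.png');cv2.imwrite('pics/p6.png',cv2.resize(b[80:280,170:420],(750,600)))"
```

```text
wrist_force: [0.1, -0.1, -3.2]
finger_gap: 11.8
tilt moment 0.2 Fz -3.21 [('scene', []), ('top', [])]
wrist_force: [-0.3, -0.3, -2.9]
finger_gap: 11.8
tilt moment 0.117 Fz -2.85 [('scene', []), ('top', [])]
```

View pics/p6.png

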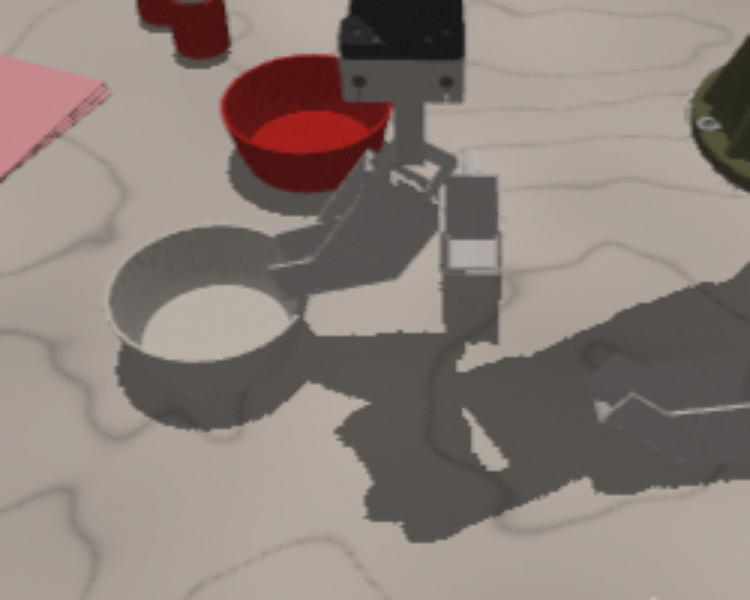

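The picture shows the jug tipped part-way, with the lip near crop (280,262), the bottom front edge at (400,278) and the bottom back edge at (440,222). Next I work out the tilt and the lip position.

```bash
python3 - <<'E'
from h import *
from cell import read_state
S=read_state();p=S['eef_pos'];y=S['eef_rot'][2];d=np.array([np.cos(y),np.sin(y)]);n=np.array([-d[1],d[0]])
P=np.array([*p[:2],p[2]+11]);c=np.array([542,-224])
for T in range(25,70,5):
    t=np.radians(T);o=[]
    for x,w,z in((76,17,58),(12,24,0),(-41,24,0)):
        a,b=x+76,z-49.7; X=a*np.cos(t)+b*np.sin(t);Z=-a*np.sin(t)+b*np.cos(t)
        q=[*(P[:2]+d*X+n*w),P[2]+Z];o.append(((pix("scene",q)-[170,80])*3).round().tolist())
        if x==76:o.append(("rel bowl",((q[:2]-n*w-c)@d).round(),q[2].round()))
    print(T,o)
E
```

```text
25 [[201.0, 214.0], ('rel bowl', np.float64(-5.0), np.float64(133.0)), [325.0, 251.0], [393.0, 226.0]]
30 [[212.0, 228.0], ('rel bowl', np.float64(-11.0), np.float64(121.0)), [336.0, 256.0], [401.0, 227.0]]
35 [[223.0, 241.0], ('rel bowl', np.float64(-17.0), np.float64(109.0)), [347.0, 261.0], [409.0, 227.0]]
40 [[236.0, 254.0], ('rel bowl', np.float64(-25.0), np.float64(98.0)), [359.0, 265.0], [417.0, 227.0]]
45 [[250.0, 264.0], ('rel bowl', np.float64(-33.0), np.float64(88.0)), [371.0, 268.0], [424.0, 226.0]]
50 [[264.0, 274.0], ('rel bowl', np.float64(-42.0), np.float64(78.0)), [384.0, 270.0], [432.0, 225.0]]
55 [[280.0, 284.0], ('rel bowl', np.float64(-52.0), np.float64(70.0)), [396.0, 271.0], [440.0, 224.0]]
60 [[296.0, 292.0], ('rel bowl', np.float64(-63.0), np.float64(62.0)), [409.0, 272.0], [447.0, 221.0]]
65 [[312.0, 298.0], ('rel bowl', np.float64(-75.0), np.float64(55.0)), [422.0, 272.0], [454.0, 218.0]]
```

```bash
python3 -m handwheel '[[0.012,0,0,0],[0.026,0,0,0],[0.035,0,0,0]]' | tail -4; python3 m.py; python3 -m handwheel '[[0,0,0,0],[0,0,0,0]]' - 6| tail -2; python3 m.py;
```

```text
eef_pos: [468.2, -142.1, 178.3]
eef_rot: [-3.138, -0.002, -0.882]
wrist_force: [0.4, 0.5, -2.2]
finger_gap: 11.7
tilt moment 0.137 Fz -2.18 [('scene', [([224.0, 183.0], 168)]), ('top', [([426.0, 152.0], 15)])]
wrist_force: [0.5, -0.1, -2.0]
finger_gap: 12.0
tilt moment 0.142 Fz -1.97 [('scene', [([224.0, 188.0], 91), ([243.0, 195.0], 45)]), ('top', [])]
```

```bash
python3 -m handwheel '[[0,0,0,0],[0,0,0,0]]' - 4| tail -2; python3 m.py; python3 -m handwheel '[[0,0,0,0],[0,0,0,0]]' - 4| tail -2; python3 m.py;python3 -c "
import cv2,numpy as np;b=cv2.imread('pics/m_scene.png');a=cv2.imread('pics/m_top.png');cv2.imwrite('pics/p7.png',np.hstack([cv2.resize(b[120:220,190:310],(480,400)),cv2.resize(a[110:210,355:435],(320,400))]))"
```

```text
wrist_force: [-0.1, -0.6, -1.6]
finger_gap: 11.8
tilt moment 0.066 Fz -1.56 [('scene', [([224.0, 188.0], 90)]), ('top', [])]
wrist_force: [0.5, 0.3, -2.4]
finger_gap: 11.9
tilt moment 0.111 Fz -2.45 [('scene', [([224.0, 188.0], 90)]), ('top', [])]
```

View pics/p7.png

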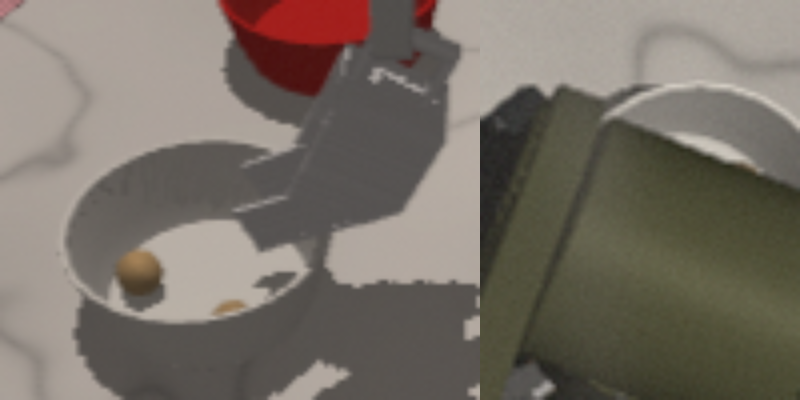

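Both balls are on the bowl floor, at p7 crop (140,272) and (232,307). Now regrip firmly, raise, and carry the jug back to its original clear spot.

```bash
python3 -m handwheel '[[0,0,0,0],[0,0,-0.01,0],[0,0,-0.03,0],[0,0,-0.06,0],[0,0,-0.08,0]]' - 60|tail -4; python3 -m handwheel '[[-0.004,-0.02,0,-8],[-0.008,-0.045,0,-17],[-0.012,-0.07,0,-26],[-0.017,-0.095,0,-35],[-0.021,-0.12,0,-44]]'|tail -4; python3 m.py
```

```text
eef_pos: [467.8, -141.9, 260.4]
eef_rot: [-3.138, -0.003, -0.882]
wrist_force: [-0.3, -0.5, -2.5]
finger_gap: 11.7
eef_pos: [547.6, -48.8, 261.6]
eef_rot: [-3.141, -0.006, -0.109]
wrist_force: [-0.4, 0.4, -2.1]
finger_gap: 11.3
tilt moment 0.002 Fz -2.07 [('scene', [([224.0, 188.0], 90)]), ('top', [([419.0, 156.0], 95), ([389.0, 158.0], 27)])]
```

```bash
python3 -m handwheel '[[0.009,-0.014,0,-8],[0.019,-0.028,0,-16],[0.029,-0.043,0,-24],[0.039,-0.058,0,-32],[0.049,-0.073,0,-37]]'|tail -4; python3 -m handwheel '[[0,0,0.02,0],[0,0,0.05,0],[0,0,0.07,0],[0,0,0.07,0]]'; python3 m.py;python3 -c "
import cv2,numpy as np;b=cv2.imread('pics/m_scene.png');cv2.imwrite('pics/p8.png',cv2.resize(b[140:340,200:450],(750,600)))"
```

```text
eef_pos: [604.7, 18.9, 262.0]
eef_rot: [3.139, -0.005, 0.537]
wrist_force: [-0.3, 0.3, -2.4]
finger_gap: 11.5
clock: 11.72
eef_pos: [604.4, 18.4, 191.2]
eef_rot: [3.14, -0.003, 0.535]
wrist_force: [-0.7, 0.1, -2.1]
finger_gap: 11.6
tilt moment -0.038 Fz -2.15 [('scene', [([277.0, 132.0], 56), ([302.0, 151.0], 127), ([319.0, 162.0], 18), ([224.0, 188.0], 90)]), ('top', [([419.0, 156.0], 96)])]
```

View pics/p8.png

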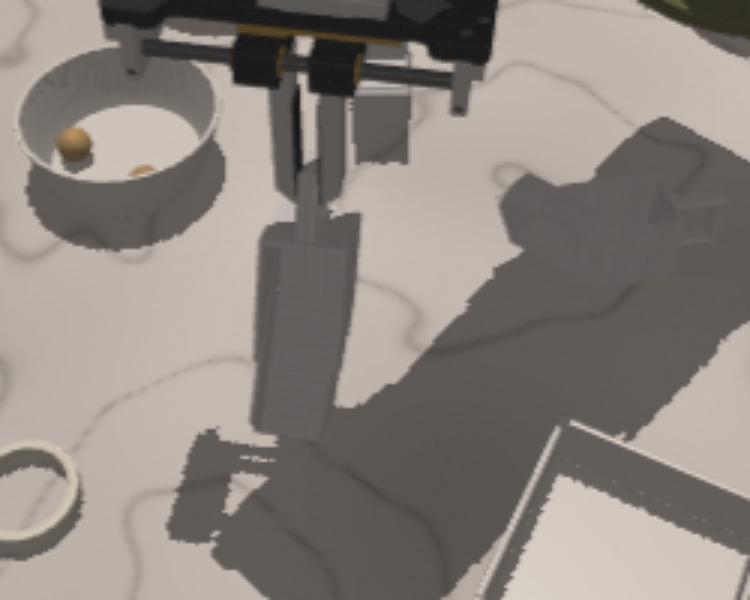

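The jug hangs spout-down and empty, with its lip at crop (290,432). Both balls are still in the bowl. Lower until the lip nearly touches, then roll the jug upright with a light grip.

```bash
python3 -m handwheel '[[0,0,0.02,0],[0,0,0.04,0],[0,0,0.052,0],[0,0,0.052,0]]'|tail -4; python3 -m handwheel '[[-0.002,0,0.004,0],[-0.005,0,0.008,0],[-0.01,0,0.012,0],[-0.016,0,0.016,0],[-0.022,0,0.02,0]]' - 9|tail -4;  python3 m.py
```

```text
eef_pos: [605.7, 18.5, 141.4]
eef_rot: [3.138, -0.006, 0.535]
wrist_force: [0.3, -0.7, -2.1]
finger_gap: 11.2
eef_pos: [586.6, 7.0, 121.3]
eef_rot: [3.138, -0.006, 0.535]
wrist_force: [0.2, 0.3, -0.8]
finger_gap: 11.8
tilt moment -0.081 Fz -0.82 [('scene', [([283.0, 159.0], 40), ([307.0, 178.0], 75), ([224.0, 188.0], 90), ([321.0, 188.0], 13)]), ('top', [([419.0, 156.0], 95)])]
```

```bash
python3 -m handwheel '[[-0.009,0,0.006,0],[-0.018,0,0.013,0],[-0.028,0,0.021,0],[-0.036,0,0.029,0],[-0.044,0,0.037,0]]' - 9|tail -4;  python3 m.py; python3 -c "
import cv2,numpy as np;b=cv2.imread('pics/m_scene.png');cv2.imwrite('pics/p9.png',cv2.resize(b[140:340,200:450],(750,600)))"
```

```text
eef_pos: [548.3, -16.1, 83.8]
eef_rot: [3.138, -0.005, 0.535]
wrist_force: [-4.4, -2.1, 9.4]
finger_gap: 12.0
tilt moment 0.783 Fz 9.44 [('scene', [([291.0, 160.0], 40), ([299.0, 175.0], 29), ([317.0, 177.0], 29), ([224.0, 188.0], 90)]), ('top', [([419.0, 156.0], 95)])]
```

View pics/p9.png

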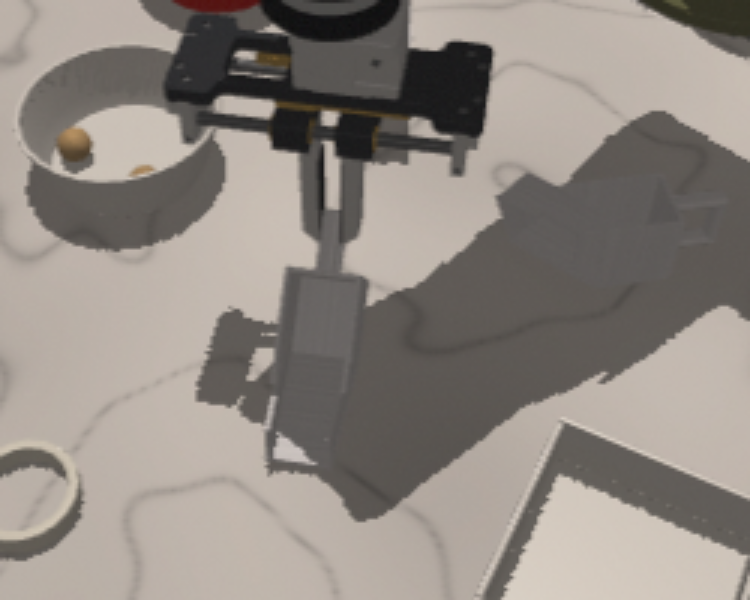

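The chute is now near flat on the desk, lip at crop (295,468), with 9 N of upward press. I'll ease back horizontally with a lighter grip.

```bash
python3 -m handwheel '[[-0.005,0,0,0],[-0.01,0,0,0],[-0.015,0,0.001,0]]' - 5|tail -3;  python3 -m handwheel '[[-0.007,0,0.004,0],[-0.014,0,0.008,0]]' - 5|tail -4
```

```text
eef_rot: [3.139, -0.004, 0.534]
wrist_force: [0.9, 0.9, -1.0]
finger_gap: 12.3
eef_pos: [522.1, -31.3, 73.9]
eef_rot: [3.139, -0.004, 0.534]
wrist_force: [1.5, 0.8, -0.6]
finger_gap: 11.9
```

```bash
python3 -m handwheel '[[-0.007,0,0.005,0],[-0.014,0,0.010,0],[-0.02,0,0.0155,0],[-0.025,0,0.021,0]]' - 5|tail -4;  python3 m.py;python3 -c "
import cv2,numpy as np;b=cv2.imread('pics/m_scene.png');cv2.imwrite('pics/p10.png',cv2.resize(b[140:340,200:450],(750,600)))"
```

```text
eef_pos: [500.4, -44.3, 52.4]
eef_rot: [3.139, -0.004, 0.534]
wrist_force: [0.1, 0.5, -0.8]
finger_gap: 12.3
tilt moment -0.231 Fz -0.8 [('scene', [([297.0, 153.0], 30), ([306.0, 167.0], 29), ([326.0, 169.0], 31), ([224.0, 188.0], 90)]), ('top', [([419.0, 156.0], 97)])]
```

View pics/p10.png

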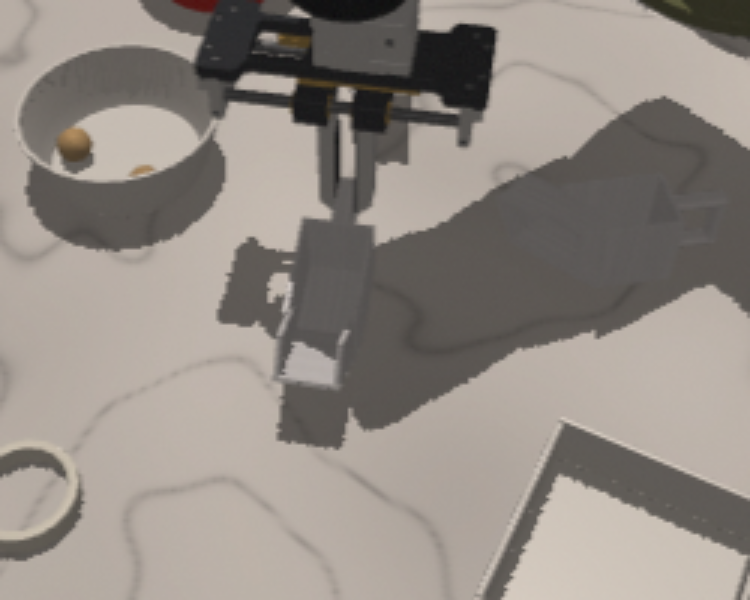

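The jug is about 10° from upright, resting on its front edge. Last bit down, then release.

```bash
python3 -m handwheel '[[-0.004,0,0.005,0],[-0.007,0,0.01,0],[-0.009,0,0.014,0],[-0.009,0,0.016,0],[-0.009,0,0.016,0]]' - 5|tail -4;  python3 -m handwheel '[[0,0,0,0],[0,0,0,0]]' - 3|tail -4
```

```text
eef_pos: [492.1, -49.0, 36.0]
eef_rot: [3.14, -0.003, 0.534]
wrist_force: [-1.9, -1.0, 2.0]
finger_gap: 11.7
eef_pos: [492.1, -49.0, 36.0]
eef_rot: [3.14, -0.003, 0.534]
wrist_force: [-1.1, -0.0, 2.4]
finger_gap: 11.8
```

```bash
python3 -m handwheel '[[0,0,0,0],[0,0,0,0],[0,0,0,0],[0,0,0,0]]' 0.4 3|tail -4;  python3 -m handwheel '[[0,0,-0.02,0],[0,0,-0.05,0],[0,0,-0.1,0],[0,0,-0.15,0],[0,0,-0.18,0]]'|tail -4; python3 -m handwheel '[[-0.05,0,0,0],[-0.1,0,0,0],[-0.13,0,0,0],[-0.13,0,0,0]]'|tail -4; python3 m.py;python3 -c "
import cv2,numpy as np;b=cv2.imread('pics/m_scene.png');a=cv2.imread('pics/m_top.png');cv2.imwrite('pics/p11.png',np.hstack([cv2.resize(b[130:290,190:350],(400,400)),cv2.resize(a[90:250,260:420],(400,400))]))"
```

```text
eef_pos: [492.1, -49.0, 36.0]
eef_rot: [3.14, -0.003, 0.534]
wrist_force: [0.0, -0.7, 0.4]
finger_gap: 48.8
eef_pos: [491.8, -49.0, 218.5]
eef_rot: [3.138, -0.005, 0.534]
wrist_force: [0.2, 1.0, 0.4]
finger_gap: 56.1
eef_pos: [379.1, -115.8, 218.2]
eef_rot: [3.137, -0.005, 0.532]
wrist_force: [0.0, -0.8, 0.1]
finger_gap: 56.6
tilt moment 0.002 Fz 0.08 [('scene', [([224.0, 188.0], 91)]), ('top', [([419.0, 156.0], 96)])]
```

View pics/p11.png

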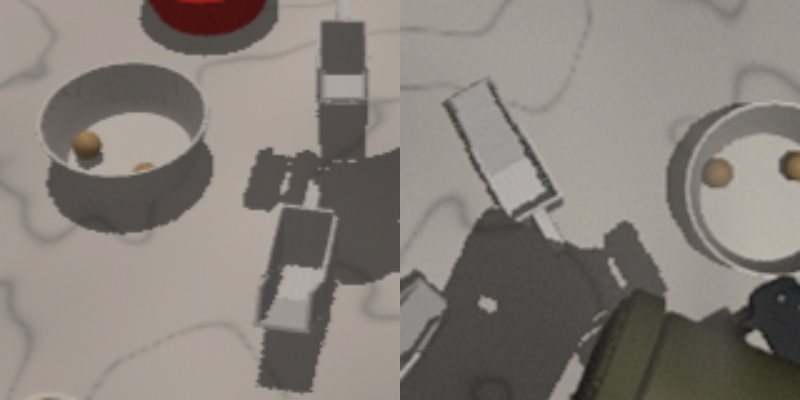

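The final view shows the jug standing upright and empty, with both balls in the bowl (top crop (717,172) and (795,165)) and the gripper clear. Handing in.

```bash
python3 - <<'E'
import cv2
from h import *
a=cv2.imread("pics/top0.png",0);b=cv2.imread("pics/m_top.png",0)
s=np.s_[125:195,385:450]
print("bowl shift px",cv2.phaseCorrelate(a[s].astype(float),b[s].astype(float)))
from cell import manip,read_state
print(read_state()['clock']);print(manip.sign_off())
E
```

```text
bowl shift px ((0.08549702711317053, 0.04211368868757859), 0.7693117279078282)
17.6
the job is handed in; nothing more can be done
None
```

I poured both balls from the farthest jug into the round white bowl, stood the jug back upright on the desk and let go. The job is handed in, at 17.6 s of the 51 s allowed; no verdict was reported.

- **How it was done:** I gripped the jug by its handle, lifted it and turned it upright until the spout faced the bowl. The tool cannot tilt, so I eased the grip and let the jug swing spout-down on the handle. To stand it up again, I rolled it back onto its base from its lip on the desk, near where it started.
- **Last checks:** The final pictures show the jug upright and empty, both balls in the bowl, and the gripper open and clear of everything. Comparing the first and last top views, the bowl moved about 0.1 pixel (under 1 mm).
- **What disagreed:**
  - My ball detector found only one of the two balls in each final picture, so the count of two comes from viewing them.
  - While rolling the jug upright, the wrist force briefly read about 10 N, well under the limits. I eased off, and it dropped at once.

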